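# Stack contact rings in an insulating sleeve

### The arm

A 7-joint arm with a two-finger parallel gripper is mounted at the origin on the work surface. World frame = base frame: x ahead of the robot, y to its left, z up, the work surface at z = 0. Lengths are in m, angles in rad, forces in N, time in s.
With the tool pointing down it reaches from about 0.425 to 0.925 m from the base axis. Payload 6.8 kg.
Tool frame: the origin (TCP) lies at the very end of the fingers, on their centre line; the grasp point (between the pads) lies 19 mm behind it; z points along the fingers, y is the line along which they close (so a half turn about z gives the same grasp; the last joint's range is limited). The gripper opens to 85 mm and grips with 20 to 120 N. Pads are 22 mm wide; open, the fingers measure 114 mm over their backs; the gripper's body (76 mm by 85 mm) begins 54 mm behind the grasp point. The pads swing forward as they close: fully open they stand 13 mm farther back than shut.
Start: joints at [-1.353, 0.477, 0.022, 1.555, -0.011, 1.109, -0.083], TCP at [0.216, 0.64, 0.231] pointing down, gripper open.
Joint ranges: [-2.96, 2.96], [-0.34, 2.1], [-1.41, 1.46], [0.24, 2.44], [-1.37, 4.51], [0.17, 1.92], [-2.96, 2.96]. Speed limits (rad/s): [2.39, 2.39, 3.14, 3.14, 3.14, 3.14, 3.14].

### API

Orientations are given as a unit quaternion [w, x, y, z].
In Python, from station import telemetry, viewer, job, search_frame, cut_out gives the robot as it stands. The module is installed in compiled form; this text tells all that it offers.
- The arm moves only by the shell command python3 -m crank 'ROWS' [FORCE]. ROWS is JSON, a list of rows, each an object with "delta_rot": the turn, a rotation vector about the tool's x, y, z in degrees, a list of three; "xyz": the shift along the tool's x, y, z in m, a list of three; "fingers": the gripper command: -1 is fully open, 1 is shut, values between are in proportion. In form: [{"delta_rot": [ax, ay, az], "xyz": [dx, dy, dz], "fingers": fingers}, ...]. A call has 1 to 10 rows; each row is the pose to reach, as a shift and turn from the pose commanded when the call began, along the tool's axes at that moment; what a row does not reach only later rows make up. A row lasts 1/10 s, in which the tool goes at most 50 mm and 8.59 degrees, less where a joint would pass 70% of its speed; a pose out of reach is approached as far as the arm can. A call with a gripper value outside its range is refused whole. The fingers move at their own pace and stop on an object; FORCE is the grip in N (left out, the last holds). Time passes only in rows, so rows that repeat a pose let the fingers close. It gives the time, the measured TCP pose, the force, the opening and the grip force at its end, in the units of the state.
- telemetry.get_obs(): the state, without advancing time (a new reading comes with each control period).
- viewer.read_camera(name): name is "side" or "top"; returns a dict with "img" (420x560x3 uint8, red, green, blue), "fx", "fy", "cx", "cy" (pixels), "origin" and "rotation" of the camera in the world. Camera axes: x right, y up, looking along -z (the intrinsics and any distortion apply to the point x, -y, -z); pixel columns grow to the right and rows downward; lengths in m; the calibration is good to about 2 mm. A picture is of the moment at which its call begins. There is no depth.
- job.hand_in(): hands the job in; it is judged then, once.
Trained networks look in the newest picture that a camera, given by its name, has taken for a name from the list of things; names that differ only in an ending like _2 or _b are one class to them, and where a whole thing is asked for, a point or a joint stands for the part that bears it (a point fixed in the world has none). Each returns a list of dicts, best first, with "score" (0 to 1); they miss things now and then, are a little off and sometimes report something else, mostly with a low value. They report only what shows in the picture. A call takes as long as a camera call. They do not tell look-alikes from the thing itself.
- search_frame(camera, thing): "pixel" ([column, row] in pixels, amid what is visible of it).
- cut_out(camera, thing): "pixels" (420x560 bool, what is visible of it) and "pixel" ([column, row] in pixels, amid what is visible of it).
The state is a dict: "t": time; "q": joint angles; "joint_vel": joint speeds; "joint_torque": joint torques, N m; "eef_pos": TCP position; "tool_rot": TCP orientation; "contact_force": force on the tool from outside, world axes, zero at the start; "torque": the same for the moment, N m; "gripper_width": opening from 0.0 (shut) to 1.0 (fully open); "grasp_force": force on a finger pad.
Only numpy, scipy, OpenCV 4.12 (cv2) and the standard library are available. Lean on these libraries where they do the work, as an engineer would, in place of code of your own. Each camera call takes 0.05 s, during which the arm holds its last target. There are 200 camera calls.

### The job

Build the contact stack in the upright grey sleeve: drop in one thin brass ring, then the thick brass ring that stands on edge in the blue foam tray, then the other thin ring, so that all three lie flat on one another as one column, fully down in the sleeve. Leave the large ring in the tray, and leave the cutters and the meter where they are.

Things in the scene. Friction and masses are not known exactly. Their poses are not given: they have to be found in the camera images.
- sleeve: Upright grey plastic tube, open at the top, fixed to a dark steel foot plate 120 x 120 x 10 mm that is bolted to the bench. Origin: centre of the plate's underside, on the bench; z up along the tube's axis. Bore 69 mm in diameter, outside 77 mm, its inner floor 10 mm above the bench; from 62 mm height the mouth flares to 79 mm bore and 87 mm outside at the rim, 76 mm above the bench. A full column is 60 mm tall and ends 6 mm below the rim.
- tray: Blue foam tray, 160 mm (its x) by 108 mm (its y), 30 mm high, fixed to the bench. Origin: centre of its underside. Two slots, 31 mm wide (x), 88 mm long (y), centred at x = -39 and +39 mm, floor 6 mm above the bench; the thick ring stands on edge in one and the large ring in the other, their axes along the tray's x. The 50 mm gap between the two rings is where a finger goes.
- thick_ring: Brass ring, 66 mm outside diameter, 46 mm bore, 28 mm thick, about 0.42 kg. Origin: its centre. Its own x axis is the ring's axis (level while it stands in the tray; vertical, either way round, when it lies flat). At the start it stands on edge in one slot of the tray, its top 72 mm above the bench, 42 mm above the foam. Once standing on its rim it tips over if leaned by more than about 23 degrees.
- thin_ring_a: Brass ring lying flat on the bench: 66 mm outside diameter, 46 mm bore, 16 mm thick, about 0.24 kg. Origin: its centre; its own z axis is the ring's axis.
- thin_ring_b: A second ring just like thin_ring_a (either may go at the bottom).
- large_ring: Bystander: brass ring, 84 mm outside diameter, 60 mm bore, 28 mm thick, too big for the sleeve; stands on edge in the other slot of the tray, top 90 mm above the bench. Origin: its centre; own x axis is the ring's axis.
- cutters: Bystander: side cutters with red and yellow handles lying on the bench, about 175 mm long (along its own x, jaws to +x), 70 mm wide, 17 mm high. Origin: underside, about mid-length.
- meter: Bystander: black hand-held meter lying on the bench, 75 mm (its x) by 150 mm (its y), 43 mm high with its dial. Origin: centre of its underside.
Mind the look-alikes: they are no part of the job. Several things look just like the sleeve: the one meant starts nearest to the robot's base.

How it is judged:
At the end, for the whole second after the job is handed in: In the sleeve from the bottom: thin, thick, thin ring, each at rest, flat within 0.1 rad, within 5 mm of the axis, centres 18, 40 and 62 mm above the bench within 4 mm; large ring, cutters and meter each within 30 mm of their start (horizontal distance between each of thick_ring, thin_ring_a, thin_ring_b and sleeve below 0.005 m and angle between the x axis of thick_ring and the z axis of sleeve, either way round below 0.1 rad and linear speed of each of thick_ring, thin_ring_a, thin_ring_b below 0.02 m/s and angle between the z axis of each of thin_ring_a, thin_ring_b and the z axis of sleeve, either way round below 0.1 rad and z of thick_ring in the frame of sleeve between 0.036 and 0.044 m and ((z of thin_ring_a in the frame of sleeve between 0.014 and 0.022 m and z of thin_ring_b in the frame of sleeve between 0.058 and 0.066 m) or (z of thin_ring_b in the frame of sleeve between 0.014 and 0.022 m and z of thin_ring_a in the frame of sleeve between 0.058 and 0.066 m)) and distance of each of large_ring, cutters, meter from where it was at the start of the episode below 0.03 m); the robot touches nothing.
It fails at once if the large ring is moved more than 30 mm (distance of large_ring from where it was at the start of the episode above 0.03 m).
It fails at once if the cutters is moved more than 30 mm (distance of cutters from where it was at the start of the episode above 0.03 m).
It fails at once if the meter is moved more than 30 mm (distance of meter from where it was at the start of the episode above 0.03 m).
It also fails if it takes over 72 s, if anything falls off the work surface, if the arm or the gripper's body presses on something with over 40 N, if the wrist force passes 120 N, or if a joint passes its speed limit or range.

## Working session

There is one attempt and no reset: what is moved stays moved. The work goes in short steps, Python scripts to look and compute and a shell command to move; the robot and the scene stay as the last step left them, time stands still between calls to the robot, and variables do not carry over. Pictures are saved under pics/ and viewed, at most 10 in all, crops included, and the job is handed in when it is done.

```bash
mkdir -p pics
cat > h.py <<'E'
import numpy as np, cv2
from station import telemetry, viewer, job, search_frame, cut_out
def ray(c,px):
    d=np.array([(px[0]-c['cx'])/c['fx'],-(px[1]-c['cy'])/c['fy'],-1.0])
    return np.array(c['origin']),np.array(c['rotation'])@d
def atz(c,px,z):
    o,d=ray(c,px); return o+d*(z-o[2])/d[2]
def proj(c,p):
    v=np.array(c['rotation']).T@(np.array(p)-np.array(c['origin'])); v=v/-v[2]
    return np.array([c['cx']+c['fx']*v[0],c['cy']-c['fy']*v[1]])
E
python3 - <<'E'
from h import *
zs=dict(sleeve=.05,tray=.03,thick_ring=.05,thin_ring_a=.012,large_ring=.05,cutters=.01,meter=.03)
ims=[]
for n in('top','side'):
    c=viewer.read_camera(n); 
    print(n,c.keys(),c['fx'],c['cx'],c['cy'],np.round(c['origin'],3),np.round(c['rotation'],3).tolist())
    im=c['img'].copy()
    cv2.imwrite(f'pics/{n}0.png',im[...,::-1])
    for k,z in zs.items():
        for r in search_frame(n,k)[:5]:
            print(n,k,round(r['score'],2),np.round(r['pixel']),np.round(atz(c,r['pixel'],z),3))
o=telemetry.get_obs();print(o['t'],o['eef_pos'],o['tool_rot'])
E
```

```text
top dict_keys(['img', 'fx', 'fy', 'cx', 'cy', 'origin', 'rotation']) 451.0866902815949 278.2070253085531 215.02553867243984 [0.514 0.01  1.073] [-0.698, -0.043, 0.037, 0.714]Traceback (most recent call last):
  File "<stdin>", line 11, in <module>
  File "h.py", line 7, in atz
    o,d=ray(c,px); return o+d*(z-o[2])/d[2]
        ~~~^^^^^^
  File "h.py", line 5, in ray
    return np.array(c['origin']),np.array(c['rotation'])@d
                                 ~~~~~~~~~~~~~~~~~~~~~~~^~
ValueError: matmul: Input operand 1 has a mismatch in its core dimension 0, with gufunc signature (n?,k),(k,m?)->(n?,m?) (size 3 is different from 4)
```

```bash
cat > h.py <<'E'
import numpy as np, cv2
from scipy.spatial.transform import Rotation as Ro
from station import telemetry, viewer, job, search_frame, cut_out
def R(q): return Ro.from_quat(np.roll(q,-1)).as_matrix()
def ray(c,px):
    d=np.array([(px[0]-c['cx'])/c['fx'],-(px[1]-c['cy'])/c['fy'],-1.0])
    return np.array(c['origin']),R(c['rotation'])@d
def atz(c,px,z):
    o,d=ray(c,px); return o+d*(z-o[2])/d[2]
def proj(c,p):
    v=R(c['rotation']).T@(np.array(p)-np.array(c['origin'])); v=v/-v[2]
    return np.array([c['cx']+c['fx']*v[0],c['cy']-c['fy']*v[1]])
E
python3 - <<'E'
from h import *
zs=dict(sleeve=.05,tray=.03,thick_ring=.05,thin_ring_a=.012,large_ring=.05,cutters=.01,meter=.03)
ims=[]
for n in('top','side'):
    c=viewer.read_camera(n); 
    print(n,c['fx'],c['cx'],c['cy'],np.round(c['origin'],3),np.round(c['rotation'],3).tolist())
    im=c['img'].copy()
    cv2.imwrite(f'pics/{n}0.png',im[...,::-1])
    for k,z in zs.items():
        for r in search_frame(n,k)[:5]:
            print(n,k,round(r['score'],2),np.round(r['pixel']),np.round(atz(c,r['pixel'],z),3))
o=telemetry.get_obs();print(o['t'],o['eef_pos'],o['tool_rot'],R(o['tool_rot']).round(3).tolist())
E
```

```text
top 451.0866902815949 278.2070253085531 215.02553867243984 [0.514 0.01  1.073] [-0.698, -0.043, 0.037, 0.714]
top sleeve 0.78 [176. 276.] [0.497 0.251 0.05 ]
top sleeve 0.75 [261. 135.] [0.82  0.054 0.05 ]
top sleeve 0.57 [166. 186.] [0.703 0.274 0.05 ]
top tray 0.9 [404. 276.] [ 0.485 -0.268  0.03 ]
top thick_ring 0.56 [419. 286.] [ 0.462 -0.294  0.05 ]
top thin_ring_a 0.63 [320. 248.] [ 0.554 -0.08   0.012]
top thin_ring_a 0.55 [267. 222.] [0.619 0.045 0.012]
top large_ring 0.6 [405. 260.] [ 0.523 -0.266  0.05 ]
top cutters 0.86 [319. 171.] [ 0.739 -0.082  0.01 ]
top meter 0.57 [286. 316.] [0.401 0.004 0.03 ]
side 509.59028343725953 284.9419942564113 209.1496821608737 [ 0.143 -0.742  0.633] [0.843, 0.459, -0.141, -0.244]
side sleeve 0.89 [345. 192.] [0.796 0.01  0.05 ]
side sleeve 0.76 [250. 166.] [0.675 0.227 0.05 ]
side sleeve 0.65 [174. 191.] [0.472 0.212 0.05 ]
side tray 0.93 [295. 345.] [ 0.462 -0.291  0.03 ]
side tray 0.46 [174. 190.] [0.483 0.249 0.03 ]
side thick_ring 0.93 [297. 339.] [ 0.461 -0.297  0.05 ]
side thin_ring_a 0.82 [260. 258.] [ 0.536 -0.055  0.012]
side thin_ring_a 0.79 [256. 221.] [0.596 0.061 0.012]
side large_ring 0.69 [323. 301.] [ 0.544 -0.251  0.05 ]
side cutters 0.68 [352. 246.] [ 0.719 -0.115  0.01 ]
side meter 0.72 [187. 261.] [ 0.404 -0.011  0.03 ]
0.9 [0.21602953 0.63950632 0.23134092] [-2.06414346e-05  1.62191733e-01  9.86759262e-01  3.19792676e-05] [[-0.947, 0.32, -0.0], [0.32, 0.947, 0.0], [0.0, 0.0, -1.0]]
```

View pics/top0.png

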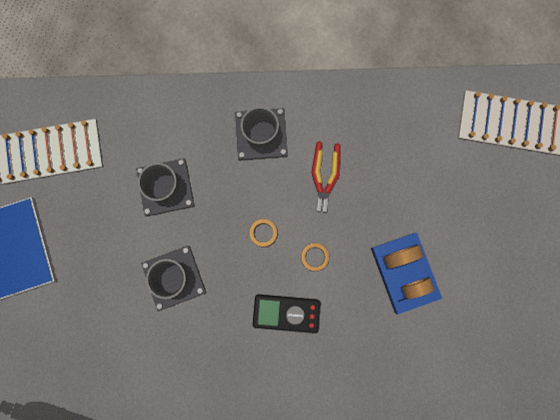

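View pics/side0.png

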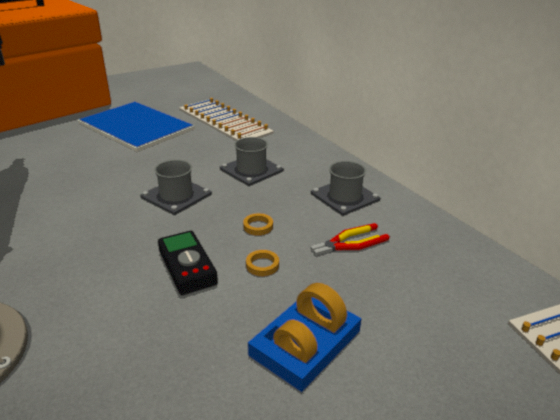

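```bash
cat > fit.py <<'E'
from h import *
from scipy.optimize import minimize
def cyl(r0,z0,r1,z1):
    a=np.linspace(0,2*np.pi,48,endpoint=False); C=np.c_[np.cos(a),np.sin(a)]
    return np.r_[np.c_[C*r0,np.full(48,z0)],np.c_[C*r1,np.full(48,z1)]]
def box(x,y,z0,z1): return np.array([[sx*x/2,sy*y/2,z] for sx in(-1,1) for sy in(-1,1) for z in(z0,z1)])
def ringx(r,t,cx,cz): # axis along x
    p=cyl(r,-t/2,r,t/2); return np.c_[p[:,2]+cx,p[:,0],p[:,1]+cz]
def place(p,v):
    c,s=np.cos(v[2]),np.sin(v[2]); return np.c_[c*p[:,0]-s*p[:,1]+v[0],s*p[:,0]+c*p[:,1]+v[1],p[:,2]]
def render(c,parts,K=4):
    m=np.zeros((420*K,560*K),np.uint8)
    for p in parts:
        q=np.array([proj(c,x) for x in p]); h=cv2.convexHull(((q+.5)*K-.5).round().astype(np.int32)); cv2.fillPoly(m,[h],1)
    return m
def fit(obs,model,v0,step=(.01,.01,.1)):
    K=4; big=[(c,cv2.resize(m.astype(np.uint8),None,fx=K,fy=K,interpolation=cv2.INTER_NEAREST)) for c,m in obs]
    f=lambda v:sum((render(c,model(v))!=m).sum()/m.sum() for c,m in big)
    n=len(v0); S=np.vstack([v0]+[np.array(v0)+np.eye(n)[i]*step[i] for i in range(n)])
    r=minimize(f,v0,method='Nelder-Mead',options=dict(initial_simplex=S,xatol=2e-4,fatol=1e-4,maxiter=150)); return r.x,r.fun
def comp(mask,px):
    n,l,st,ce=cv2.connectedComponentsWithStats(mask.astype(np.uint8))
    ok=[i for i in range(1,n) if st[i,4]>60]
    i=min(ok,key=lambda i:np.hypot(*(ce[i]-px))); m=(l==i).astype(np.uint8)
    cs,_=cv2.findContours(m,cv2.RETR_EXTERNAL,cv2.CHAIN_APPROX_NONE); cv2.drawContours(m,cs,-1,1,-1); return m
def hsv(c): return cv2.cvtColor(c['img'],cv2.COLOR_RGB2HSV)
def brass(c): h=hsv(c); return (h[...,0]>8)&(h[...,0]<24)&(h[...,1]>110)&(h[...,2]>45)
def blue(c): h=hsv(c); return (h[...,0]>100)&(h[...,0]<125)&(h[...,1]>120)
E
cat > m1.py <<'E'
from fit import *
C={n:viewer.read_camera(n) for n in('top','side')}
# sleeve
S={}
for n,px in(('top',(173,277)),('side',(175,187))):
    L=cut_out(n,'sleeve'); S[n]=min(L,key=lambda r:np.hypot(*(np.array(r['pixel'])-px)))['pixels']
slv=lambda v:[place(box(.12,.12,0,.01),v),place(cyl(.0385,.01,.0385,.062),v),place(cyl(.0385,.062,.0435,.076),v)]
for k in(['top','side'],['top'],['side']): print('sleeve',k,fit([(C[n],S[n]) for n in k],slv,[.497,.251,.3]))
thin=lambda v:[place(cyl(.033,0,.033,.016),[v[0],v[1],0])]
for nm,pt,ps in(('A',(315,257),(262,263)),('B',(263,233),(257,224))):
    M={'top':comp(brass(C['top']),pt),'side':comp(brass(C['side']),ps)}
    v0=atz(C['top'],pt,.008)[:2]
    for k in(['top','side'],['top'],['side']): print(nm,k,fit([(C[n],M[n]) for n in k],thin,v0))
T={}
for n,pt in(('top',(406,273)),('side',(305,335))): T[n]=comp(cv2.morphologyEx((brass(C[n])|blue(C[n])).astype(np.uint8),cv2.MORPH_CLOSE,np.ones((3,3))),pt)
def tray(v): # x axis from thick to large
    t=ringx(.033,.028,-.039,.039)+[0,v[3],0]; l=ringx(.042,.028,.039,.048)+[0,v[4],0]
    return [place(p,v) for p in(box(.16,.108,0,.03),t,l)]
for k in(['top','side'],['top'],['side']): print('tray',k,fit([(C[n],T[n]) for n in k],tray,[.49,-.27,.3,0,0],(.01,.01,.1,.005,.005)))
ims=[]
for n in C:
    im=C[n]['img'].copy(); 
    for m in(S[n],T[n],comp(brass(C[n]),(315,257) if n=='top' else (262,263))):
        cs,_=cv2.findContours(m.astype(np.uint8),cv2.RETR_EXTERNAL,cv2.CHAIN_APPROX_NONE); cv2.drawContours(im,cs,-1,(0,255,0),1)
    ims.append(cv2.resize(im[140:400,130:450],None,fx=1.25*2,fy=1.25*2)[:,:])
cv2.imwrite('pics/m1.png',cv2.resize(np.hstack(ims),(800,325))[...,::-1])
E
time python3 m1.py
```

```text
sleeve ['top', 'side'] (array([0.4926557 , 0.26790926, 0.33381429]), np.float64(0.09901565879882937))
sleeve ['top'] (array([0.49178097, 0.2676559 , 0.33893657]), np.float64(0.03505115574081091))
sleeve ['side'] (array([0.49386799, 0.27018068, 0.3316495 ]), np.float64(0.0508244926199262))
A ['top', 'side'] (array([ 0.5354324 , -0.06505061]), np.float64(0.15592398966165413))
A ['top'] (array([ 0.53438299, -0.06542815]), np.float64(0.06280838815789473))
A ['side'] (array([ 0.53648424, -0.06332445]), np.float64(0.0695578231292517))
B ['top', 'side'] (array([0.59526771, 0.05551672]), np.float64(0.17265914430288243))
B ['top'] (array([0.59413095, 0.05451906]), np.float64(0.06533613445378152))
B ['side'] (array([0.59628352, 0.0570051 ]), np.float64(0.07549283154121864))
tray ['top', 'side'] (array([ 0.49387069, -0.27396028,  0.31239984,  0.0028473 , -0.00084067]), np.float64(0.07031806565894831))
tray ['top'] (array([ 0.49400785, -0.27519712,  0.31166488, -0.00065504,  0.00341696]), np.float64(0.0347424861394806))
tray ['side'] (array([ 0.49442309, -0.27244216,  0.30928363,  0.00250688, -0.00091228]), np.float64(0.022558737151248166))
real	0m7.697s
user	0m6.205s
sys	0m1.030s
```

View pics/m1.png

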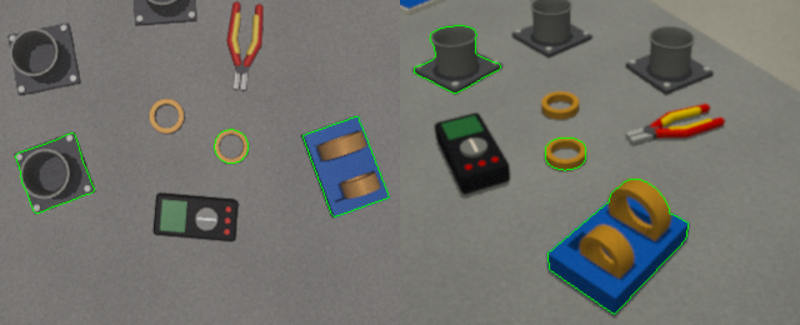

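Look-alike sleeves in the top view are at (173,277), (165,187) and (261,133). The one nearest the base is (173,277), and its outline fits in the crop. The thin rings are at (315,257) and (263,233), the thick ring at (418,289), and the large ring at (404,257).

```bash
cat >> h.py <<'E'
def go(*p):
    o=telemetry.get_obs(); M=R(o['tool_rot']); print('t',round(o['t'],2),'tcp',np.round(o['eef_pos'],4),'delta',(M.T@(np.array(p)-o['eef_pos'])).round(4), 'w',round(float(o['gripper_width']),3))
E
python3 -c "
from h import *
go(.535,-.0645,.10)"
```

```text
t 1.1 tcp [0.2161 0.6395 0.2313] delta [-0.5275 -0.5649  0.1313] w 0.998
```

```bash
python3 -m crank '[{"delta_rot":[0,0,0],"xyz":[-0.5275,-0.565,0.131],"fingers":-1},{"delta_rot":[0,0,0],"xyz":[-0.5275,-0.565,0.131],"fingers":-1},{"delta_rot":[0,0,0],"xyz":[-0.5275,-0.565,0.131],"fingers":-1},{"delta_rot":[0,0,0],"xyz":[-0.5275,-0.565,0.131],"fingers":-1},{"delta_rot":[0,0,0],"xyz":[-0.5275,-0.565,0.131],"fingers":-1},{"delta_rot":[0,0,0],"xyz":[-0.5275,-0.565,0.131],"fingers":-1},{"delta_rot":[0,0,0],"xyz":[-0.5275,-0.565,0.131],"fingers":-1},{"delta_rot":[0,0,0],"xyz":[-0.5275,-0.565,0.131],"fingers":-1},{"delta_rot":[0,0,0],"xyz":[-0.5275,-0.565,0.131],"fingers":-1},{"delta_rot":[0,0,0],"xyz":[-0.5275,-0.565,0.131],"fingers":-1}]' 50; python3 -c "
from h import *
go(.535,-.0645,.10);go(.535,-.0645,.0035)"
```

```text
t: 2.1
eef_pos: [0.4202, 0.1888, 0.1479]
tool_rot: [0.0, 0.162, 0.987, 0.0]
contact_force: [1.7, 0.2, -0.3]
gripper_width: 1.004
grasp_force: 0.0
t 2.1 tcp [0.4202 0.1888 0.1479] delta [-0.1898 -0.2033  0.0478] w 1.004
t 2.1 tcp [0.4202 0.1888 0.1479] delta [-0.1897 -0.2035  0.1443] w 1.004
```

```bash
python3 -m crank '[{"delta_rot":[0,0,0],"xyz":[-0.19,-0.203,0.048],"fingers":-1},{"delta_rot":[0,0,0],"xyz":[-0.19,-0.203,0.048],"fingers":-1},{"delta_rot":[0,0,0],"xyz":[-0.19,-0.203,0.048],"fingers":-1},{"delta_rot":[0,0,0],"xyz":[-0.19,-0.203,0.048],"fingers":-1},{"delta_rot":[0,0,0],"xyz":[-0.19,-0.203,0.048],"fingers":-1},{"delta_rot":[0,0,0],"xyz":[-0.19,-0.203,0.048],"fingers":-1},{"delta_rot":[0,0,0],"xyz":[-0.19,-0.203,0.048],"fingers":-1},{"delta_rot":[0,0,0],"xyz":[-0.19,-0.203,0.048],"fingers":-1},{"delta_rot":[0,0,0],"xyz":[-0.19,-0.203,0.048],"fingers":-1}]'; python3 -c "
from h import *
go(.535,-.0645,.0035)"
```

```text
t: 3.0
eef_pos: [0.5342, -0.0613, 0.0998]
tool_rot: [-0.0, 0.161, 0.987, 0.0]
contact_force: [0.7, 0.3, 0.0]
gripper_width: 0.998
grasp_force: 0.0
t 3.0 tcp [ 0.5342 -0.0613  0.0998] delta [-0.0018 -0.0029  0.0963] w 0.998
```

```bash
python3 -m crank '[{"delta_rot":[0,0,0],"xyz":[-0.001,-0.002,0.05],"fingers":-1},{"delta_rot":[0,0,0],"xyz":[-0.001,-0.002,0.08],"fingers":-1},{"delta_rot":[0,0,0],"xyz":[-0.001,-0.002,0.096],"fingers":-1},{"delta_rot":[0,0,0],"xyz":[-0.001,-0.002,0.096],"fingers":-1},{"delta_rot":[0,0,0],"xyz":[-0.001,-0.002,0.096],"fingers":0},{"delta_rot":[0,0,0],"xyz":[-0.001,-0.002,0.096],"fingers":0},{"delta_rot":[0,0,0],"xyz":[-0.001,-0.002,0.096],"fingers":0},{"delta_rot":[0,0,0],"xyz":[-0.001,-0.002,0.096],"fingers":0},{"delta_rot":[0,0,0],"xyz":[-0.001,-0.002,0.096],"fingers":0}]' 50
python3 - <<'E'
from h import *
c=viewer.read_camera('side'); cv2.imwrite('pics/g1.png',cv2.resize(c['img'][160:320,180:340],(640,640))[...,::-1]); go(.535,-.0645,.12)
E
```

```text
t: 3.9
eef_pos: [0.5355, -0.0642, 0.0057]
tool_rot: [0.001, 0.162, 0.987, 0.001]
contact_force: [-2.3, 1.5, 4.9]
gripper_width: 0.74
grasp_force: 53.2
t 3.95 tcp [ 0.5355 -0.0642  0.0056] delta [ 0.0002 -0.0003 -0.1144] w 0.743
```

View pics/g1.png

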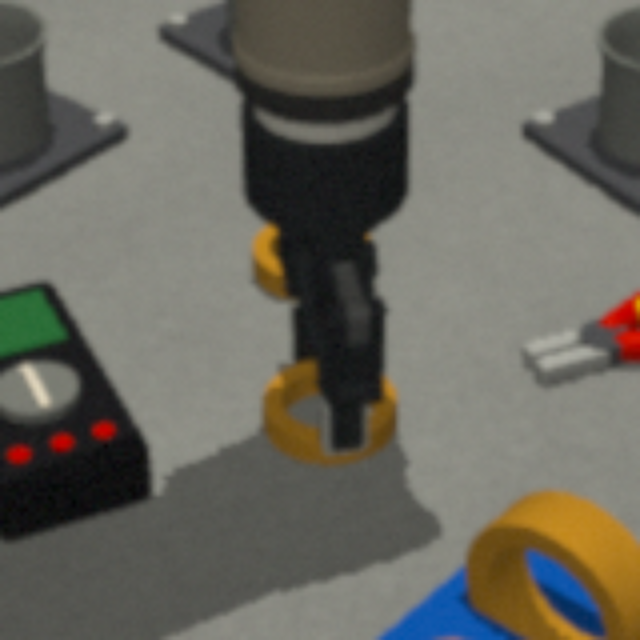

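The picture shows the gripper holding thin ring A at crop (330,430), with the near fingertip at about (345,447), just above the ring's bottom edge.

```bash
python3 -m crank '[{"delta_rot":[0,0,0],"xyz":[0,0,-0.05],"fingers":0},{"delta_rot":[0,0,0],"xyz":[0,0,-0.1],"fingers":0},{"delta_rot":[0,0,0],"xyz":[0,0,-0.12],"fingers":0},{"delta_rot":[0,0,0],"xyz":[0,0,-0.12],"fingers":0}]'
python3 - <<'E'
from h import *
go(.4927,.268,.12)
c=viewer.read_camera('side'); 
y=np.array([.32,.947,0]);x=np.array([.947,-.32,0]);b=np.array([.5355,-.0642,0])
for z in(-.002,.002,.006,.01): print(z,[(proj(c,b-y*d+s*x+[0,0,z])-[180,160])*4 for d in(.033,.0475) for s in (-.011,.011)])
E
```

```text
t: 4.35
eef_pos: [0.5375, -0.0648, 0.1283]
tool_rot: [0.004, 0.162, 0.987, 0.001]
contact_force: [0.6, 0.2, -3.0]
gripper_width: 0.736
grasp_force: 57.1
t 4.35 tcp [ 0.5375 -0.0648  0.1283] delta [0.149  0.3009 0.0081] w 0.736
-0.002 [array([319.25032932, 472.0477295 ]), array([364.25754484, 465.26980258]), array([325.47587261, 491.60943315]), array([371.00449065, 484.65402772])]
0.002 [array([319.14638026, 465.57642795]), array([364.25360347, 458.81444441]), array([325.38464228, 485.10227238]), array([371.01560154, 478.16278239])]
0.006 [array([319.0419683 , 459.07630887]), array([364.24964462, 452.33047742]), array([325.29300067, 478.56577602]), array([371.02676228, 471.64241513])]
0.01 [array([318.93709034, 452.54717936]), array([364.2456682, 445.817711 ]), array([325.20094498, 471.99974527]), array([371.03797321, 465.09272952])]
```

```bash
python3 -m crank '[{"delta_rot":[0,0,0],"xyz":[0.149,0.301,0],"fingers":0},{"delta_rot":[0,0,0],"xyz":[0.149,0.301,0],"fingers":0},{"delta_rot":[0,0,0],"xyz":[0.149,0.301,0],"fingers":0},{"delta_rot":[0,0,0],"xyz":[0.149,0.301,0],"fingers":0},{"delta_rot":[0,0,0],"xyz":[0.149,0.301,0],"fingers":0},{"delta_rot":[0,0,0],"xyz":[0.149,0.301,0],"fingers":0},{"delta_rot":[0,0,0],"xyz":[0.149,0.301,0],"fingers":0},{"delta_rot":[0,0,0],"xyz":[0.149,0.301,0],"fingers":0},{"delta_rot":[0,0,0],"xyz":[0.149,0.301,0],"fingers":0},{"delta_rot":[0,0,0],"xyz":[0.149,0.301,0],"fingers":0}]'
python3 - <<'E'
from h import *
go(.4927,.268,.075)
E
```

```text
t: 5.4
eef_pos: [0.4895, 0.2661, 0.1227]
tool_rot: [-0.001, 0.163, 0.987, -0.001]
contact_force: [-0.5, 0.0, -2.4]
gripper_width: 0.736
grasp_force: 57.1
t 5.4 tcp [0.4895 0.2661 0.1227] delta [-0.0025  0.0029  0.0477] w 0.736
```

```bash
python3 -m crank '[{"delta_rot":[0,0,0],"xyz":[-0.0025,0.0025,0.02],"fingers":0},{"delta_rot":[0,0,0],"xyz":[-0.0025,0.0025,0.035],"fingers":0},{"delta_rot":[0,0,0],"xyz":[-0.0025,0.0025,0.035],"fingers":0},{"delta_rot":[0,0,0],"xyz":[-0.0025,0.0025,0.035],"fingers":0}]'
python3 - <<'E'
from h import *
go(.4927,.268,.074)
E
```

```text
t: 5.8
eef_pos: [0.4933, 0.268, 0.0887]
tool_rot: [-0.0, 0.163, 0.987, -0.001]
contact_force: [-0.4, -0.5, -1.5]
gripper_width: 0.735
grasp_force: 57.1
t 5.8 tcp [0.4933 0.268  0.0887] delta [ 0.0005 -0.0002  0.0147] w 0.735
```

```bash
python3 -m crank '[{"delta_rot":[0,0,0],"xyz":[0,0,0.014],"fingers":0},{"delta_rot":[0,0,0],"xyz":[0,0,0.014],"fingers":0},{"delta_rot":[0,0,0],"xyz":[0,0,0.014],"fingers":0},{"delta_rot":[0,0,0],"xyz":[0,0,0.014],"fingers":-1},{"delta_rot":[0,0,0],"xyz":[0,0,0.014],"fingers":-1},{"delta_rot":[0,0,0],"xyz":[0,0,0.014],"fingers":-1},{"delta_rot":[0,0,0],"xyz":[0,0,-0.04],"fingers":-1},{"delta_rot":[0,0,0],"xyz":[0,0,-0.06],"fingers":-1},{"delta_rot":[0,0,0],"xyz":[0,0,-0.06],"fingers":-1}]'
python3 - <<'E'
from h import *
go(.595,.0555,.15)
E
```

```text
t: 6.7
eef_pos: [0.4956, 0.2709, 0.1528]
tool_rot: [0.003, 0.162, 0.987, 0.003]
contact_force: [-0.6, 0.8, -0.7]
gripper_width: 1.002
grasp_force: 0.0
t 6.7 tcp [0.4956 0.2709 0.1528] delta [-0.1631 -0.1723  0.0024] w 1.002
```

```bash
python3 - <<'E'
from h import *
go(.4565,-.285,.16)
E
python3 -m crank '[{"delta_rot":[0,0,8],"xyz":[-0.02,-0.05,-0.01],"fingers":-1},{"delta_rot":[0,0,16],"xyz":[-0.05,-0.1,-0.01],"fingers":-1},{"delta_rot":[0,0,24],"xyz":[-0.07,-0.2,-0.01],"fingers":-1},{"delta_rot":[0,0,32],"xyz":[-0.1,-0.25,-0.01],"fingers":-1},{"delta_rot":[0,0,40],"xyz":[-0.12,-0.35,-0.01],"fingers":-1},{"delta_rot":[0,0,48],"xyz":[-0.14,-0.53,-0.01],"fingers":-1},{"delta_rot":[0,0,53.4],"xyz":[-0.14,-0.53,-0.01],"fingers":-0.3},{"delta_rot":[0,0,53.4],"xyz":[-0.14,-0.53,-0.01],"fingers":-0.3},{"delta_rot":[0,0,53.4],"xyz":[-0.14,-0.53,-0.01],"fingers":-0.3},{"delta_rot":[0,0,53.4],"xyz":[-0.14,-0.53,-0.01],"fingers":-0.3}]'
python3 - <<'E'
from h import *
go(.4565,-.285,.16)
o=telemetry.get_obs();M=R(o['tool_rot']);print(M.round(3).tolist(),np.degrees(np.arctan2(M[1,1],M[0,1])),np.round(o['q'],2))
E
```

```text
t 6.7 tcp [0.4956 0.2709 0.1528] delta [-0.141  -0.5391 -0.01  ] w 1.002
t: 7.7
eef_pos: [0.4632, -0.227, 0.1583]
tool_rot: [-0.0, 0.588, 0.809, -0.0]
contact_force: [1.4, 0.2, 0.5]
gripper_width: 0.654
grasp_force: 0.0
t 7.7 tcp [ 0.4632 -0.227   0.1583] delta [-0.0531 -0.0242 -0.0017] w 0.654
[[-0.308, 0.951, -0.0], [0.951, 0.308, 0.0], [0.0, -0.0, -1.0]] 17.963640705970196 [-0.15  0.34  0.59  2.03 -0.26  0.83  0.9 ]
```

```bash
python3 -m crank '[{"delta_rot":[0,0,0],"xyz":[-0.04,-0.018,0],"fingers":-0.3},{"delta_rot":[0,0,0],"xyz":[-0.04,-0.018,0],"fingers":-0.3},{"delta_rot":[0,0,0],"xyz":[-0.04,-0.018,0],"fingers":-0.3}]'
python3 - <<'E'
from h import *
C=viewer.read_camera('top'); cv2.imwrite('pics/s1.png',cv2.resize(C['img'][220:340,120:240],(480,480),interpolation=cv2.INTER_CUBIC)[...,::-1])
go(.4565,-.285,.16)
E
```

```text
t: 8.0
eef_pos: [0.4584, -0.2698, 0.1582]
tool_rot: [-0.0, 0.589, 0.808, -0.0]
contact_force: [0.2, 1.3, -0.1]
gripper_width: 0.65
grasp_force: 0.0
t 8.05 tcp [ 0.4589 -0.2682  0.1581] delta [-0.0152 -0.0074 -0.0019] w 0.647
```

View pics/s1.png

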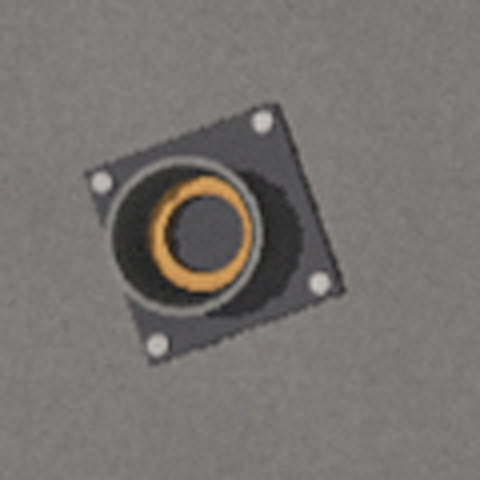

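Thin ring A lies flat at the bottom of the correct sleeve, at crop (202,235). Next is the thick ring.

```bash
python3 -m crank '[{"delta_rot":[0,0,0],"xyz":[-0.015,-0.007,0],"fingers":-0.3},{"delta_rot":[0,0,0],"xyz":[-0.015,-0.007,0],"fingers":-0.3},{"delta_rot":[0,0,0],"xyz":[-0.015,-0.007,0.03],"fingers":-0.3},{"delta_rot":[0,0,0],"xyz":[-0.015,-0.007,0.03],"fingers":-0.3}]'
python3 - <<'E'
from h import *
go(.4565,-.285,.037)
E
```

```text
t: 8.45
eef_pos: [0.4558, -0.2821, 0.1261]
tool_rot: [-0.003, 0.587, 0.809, -0.0]
contact_force: [-0.2, -0.2, 0.1]
gripper_width: 0.651
grasp_force: 0.0
t 8.45 tcp [ 0.4558 -0.2821  0.1261] delta [-0.0034  0.0001  0.0891] w 0.651
```

```bash
python3 -m crank '[{"delta_rot":[0,0,0],"xyz":[-0.002,0,0.04],"fingers":-0.3},{"delta_rot":[0,0,0],"xyz":[-0.002,0,0.07],"fingers":-0.3},{"delta_rot":[0,0,0],"xyz":[-0.002,0,0.089],"fingers":-0.3},{"delta_rot":[0,0,0],"xyz":[-0.002,0,0.089],"fingers":-0.3},{"delta_rot":[0,0,0],"xyz":[-0.002,0,0.089],"fingers":0.8},{"delta_rot":[0,0,0],"xyz":[-0.002,0,0.089],"fingers":0.8},{"delta_rot":[0,0,0],"xyz":[-0.002,0,0.089],"fingers":0.8},{"delta_rot":[0,0,0],"xyz":[-0.002,0,0.089],"fingers":0.8}]' 70
python3 - <<'E'
from h import *
go(.4565,-.285,.15)
E
```

```text
t: 9.25
eef_pos: [0.4588, -0.2875, 0.0414]
tool_rot: [0.001, 0.588, 0.809, 0.001]
contact_force: [-0.5, 2.2, 7.3]
gripper_width: 0.313
grasp_force: 68.9
t 9.25 tcp [ 0.4588 -0.2875  0.0414] delta [ 0.003  -0.0011 -0.1086] w 0.313
```

```bash
python3 -m crank '[{"delta_rot":[0,0,0],"xyz":[0,0,-0.03],"fingers":0.8},{"delta_rot":[0,0,0],"xyz":[0,0,-0.06],"fingers":0.8},{"delta_rot":[0,0,0],"xyz":[0,0,-0.1],"fingers":0.8},{"delta_rot":[0,0,0],"xyz":[0,0,-0.12],"fingers":0.8},{"delta_rot":[0,0,0],"xyz":[0,0,-0.12],"fingers":0.8}]'
python3 - <<'E'
from h import *
o=telemetry.get_obs();M=R(o['tool_rot']);M2=M@Ro.from_rotvec([-np.radians(50),0,0]).as_matrix()
print(M2.round(3).tolist())
for z in(.06,.001):
    p=np.array([.59,-.08,z])-M2@[0,-.014,.035]; print(p); go(*p)
E
```

```text
t: 9.75
eef_pos: [0.4593, -0.2882, 0.1628]
tool_rot: [0.003, 0.588, 0.809, 0.001]
contact_force: [1.2, -0.6, -3.6]
gripper_width: 0.316
grasp_force: 70.7
[[-0.308, 0.607, 0.733], [0.951, 0.199, 0.235], [-0.003, 0.769, -0.639]]
[ 0.57285849 -0.08542546  0.09313205]
t 9.75 tcp [ 0.4593 -0.2882  0.1628] delta [0.1582 0.1701 0.0699] w 0.316
[ 0.57285849 -0.08542546  0.03413205]
t 9.75 tcp [ 0.4593 -0.2882  0.1628] delta [0.1584 0.1698 0.1289] w 0.316
```

```bash
python3 -m crank '[{"delta_rot":[0,0,0],"xyz":[0.03,0.03,0],"fingers":0.8},{"delta_rot":[0,0,0],"xyz":[0.06,0.06,0],"fingers":0.8},{"delta_rot":[-8,0,0],"xyz":[0.1,0.1,0],"fingers":0.8},{"delta_rot":[-16,0,0],"xyz":[0.13,0.13,0],"fingers":0.8},{"delta_rot":[-24,0,0],"xyz":[0.158,0.17,0.01],"fingers":0.8},{"delta_rot":[-32,0,0],"xyz":[0.158,0.17,0.02],"fingers":0.8},{"delta_rot":[-40,0,0],"xyz":[0.158,0.17,0.04],"fingers":0.8},{"delta_rot":[-48,0,0],"xyz":[0.158,0.17,0.06],"fingers":0.8},{"delta_rot":[-50,0,0],"xyz":[0.158,0.17,0.07],"fingers":0.8},{"delta_rot":[-50,0,0],"xyz":[0.158,0.17,0.07],"fingers":0.8}]'
python3 - <<'E'
from h import *
o=telemetry.get_obs();M=R(o['tool_rot']);print(M.round(3).tolist(),np.round(o['q'],2))
go(.573,-.085,.093)
E
```

```text
t: 10.75
eef_pos: [0.5726, -0.0968, 0.1123]
tool_rot: [0.154, 0.548, 0.779, 0.263]
contact_force: [-0.0, -0.0, -6.3]
gripper_width: 0.32
grasp_force: 71.1
[[-0.352, 0.773, 0.528], [0.935, 0.262, 0.24], [0.047, 0.578, -0.814]] [ 0.69  0.42 -0.49  2.22 -1.28  0.2   1.86]
t 10.75 tcp [ 0.5726 -0.0968  0.1123] delta [ 0.01   -0.0078  0.0187] w 0.32
```

```bash
python3 -m crank '[{"delta_rot":[-2,0,0],"xyz":[0,0,0],"fingers":0.8},{"delta_rot":[-2,0,0],"xyz":[0,0,0],"fingers":0.8}]'
python3 - <<'E'
from h import *
o=telemetry.get_obs();M=R(o['tool_rot']);print(M.round(3).tolist(),np.round(o['q'],2), 'tilt',np.degrees(np.arccos(-M[2,2])))
P=o['eef_pos']
for y in(-.014,.014):
    print('corner',P+M@[0,y,.035])
c=P+M@[0,-.014,.035]; go(*(np.array(P)-[0,0,c[2]-.002]))
E
```

```text
t: 10.95
eef_pos: [0.572, -0.1004, 0.1135]
tool_rot: [0.162, 0.547, 0.774, 0.276]
contact_force: [-0.5, -0.4, -4.2]
gripper_width: 0.314
grasp_force: 71.3
[[-0.349, 0.757, 0.552], [0.936, 0.25, 0.249], [0.051, 0.604, -0.796]] [ 0.81  0.45 -0.62  2.23 -1.37  0.17  1.97] tilt 37.29466387788021
corner [ 0.58069824 -0.09512818  0.07724016]
corner [ 0.60189241 -0.0881291   0.09414637]
t 10.95 tcp [ 0.572  -0.1004  0.1135] delta [-0.0038 -0.0454  0.0599] w 0.314
```

```bash
python3 -m crank '[{"delta_rot":[3,0,0],"xyz":[-0.001,-0.012,0.016],"fingers":0.8},{"delta_rot":[3,0,0],"xyz":[-0.002,-0.025,0.033],"fingers":0.8},{"delta_rot":[3,0,0],"xyz":[-0.002,-0.025,0.033],"fingers":0.8},{"delta_rot":[3,0,0],"xyz":[-0.002,-0.025,0.033],"fingers":0.8}]'
python3 - <<'E'
from h import *
o=telemetry.get_obs();M=R(o['tool_rot']);print(M.round(3).tolist(),np.round(o['q'],2), 'tilt',np.degrees(np.arccos(-M[2,2])))
P=o['eef_pos']
for y in(-.014,.014):
    print('corner',P+M@[0,y,.035])
c=P+M@[0,-.014,.035]; go(*(np.array(P)-[0,0,c[2]-.001]))
E
```

```text
t: 11.35
eef_pos: [0.5763, -0.1004, 0.0787]
tool_rot: [0.144, 0.55, 0.783, 0.254]
contact_force: [-0.5, 0.6, -3.6]
gripper_width: 0.315
grasp_force: 71.2
[[-0.355, 0.787, 0.505], [0.933, 0.267, 0.24], [0.054, 0.557, -0.829]] [ 0.67  0.49 -0.48  2.21 -1.37  0.17  1.97] tilt 34.012972417870984
corner [ 0.58294069 -0.09575167  0.0419277 ]
corner [ 0.60496966 -0.08828865  0.05751705]
t 11.35 tcp [ 0.5763 -0.1004  0.0787] delta [-0.0022 -0.0228  0.0339] w 0.315
```

```bash
python3 -m crank '[{"delta_rot":[2,0,0],"xyz":[-0.001,-0.01,0.014],"fingers":0.8},{"delta_rot":[3,0,0],"xyz":[-0.001,-0.018,0.027],"fingers":0.8},{"delta_rot":[3,0,0],"xyz":[-0.002,-0.021,0.031],"fingers":0.8},{"delta_rot":[3,0,0],"xyz":[-0.002,-0.021,0.031],"fingers":0.8}]'
python3 - <<'E'
from h import *
o=telemetry.get_obs();M=R(o['tool_rot']);print(M.round(3).tolist(),np.round(o['q'],2), 'tilt',np.degrees(np.arccos(-M[2,2])))
P=o['eef_pos']
for y in(-.014,.014):
    print('corner',P+M@[0,y,.035])
c=P+M@[0,-.014,.035]; go(*(np.array(P)-[0,0,c[2]-.001]))
C=viewer.read_camera('side'); cv2.imwrite('pics/t1.png',cv2.resize(C['img'][180:340,180:380],(800,640),interpolation=cv2.INTER_CUBIC)[...,::-1])
E
```

```text
t: 11.75
eef_pos: [0.5778, -0.1029, 0.0447]
tool_rot: [0.128, 0.552, 0.79, 0.234]
contact_force: [0.5, 0.7, -4.4]
gripper_width: 0.313
grasp_force: 71.2
[[-0.357, 0.813, 0.46], [0.932, 0.28, 0.228], [0.057, 0.511, -0.858]] [ 0.57  0.54 -0.37  2.19 -1.37  0.17  1.96] tilt 30.90837343567774
corner [ 0.58249441 -0.09887846  0.00751051]
corner [ 0.60525469 -0.09102857  0.02180557]
t 11.75 tcp [ 0.5778 -0.1029  0.0447] delta [-0.0004 -0.0033  0.0056] w 0.313
```

View pics/t1.png

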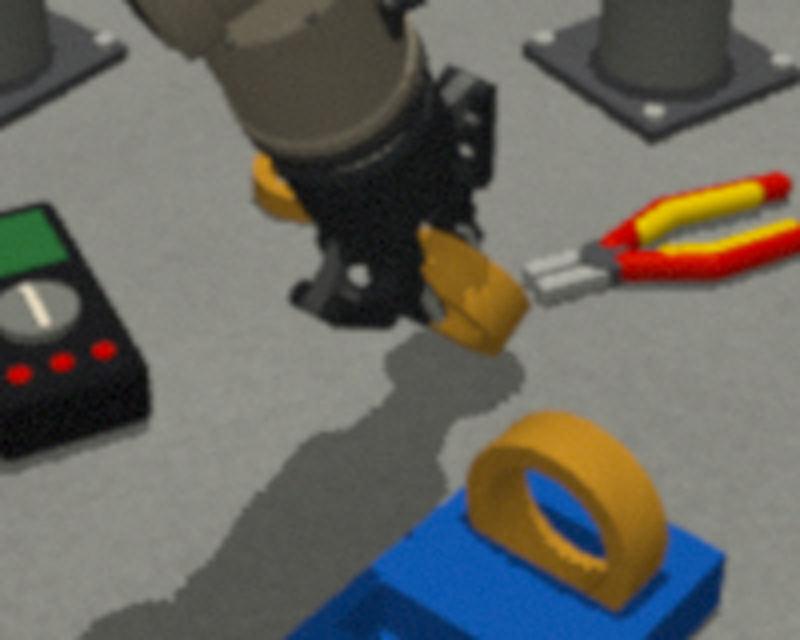

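```bash
python3 -m crank '[{"delta_rot":[0,0,0],"xyz":[0,-0.002,0.004],"fingers":0.8},{"delta_rot":[0,0,0],"xyz":[0,-0.004,0.006],"fingers":0.8},{"delta_rot":[0,0,0],"xyz":[0,-0.004,0.006],"fingers":-0.3},{"delta_rot":[0,0,0],"xyz":[0,-0.004,0.006],"fingers":-0.3},{"delta_rot":[0,0,0],"xyz":[0,-0.004,0.006],"fingers":-0.3},{"delta_rot":[0,0,0],"xyz":[0,-0.004,-0.02],"fingers":-0.3},{"delta_rot":[0,0,0],"xyz":[0,-0.004,-0.06],"fingers":-0.3},{"delta_rot":[0,0,0],"xyz":[0,-0.004,-0.1],"fingers":-0.3},{"delta_rot":[0,0,0],"xyz":[0,-0.004,-0.12],"fingers":-0.3},{"delta_rot":[0,0,0],"xyz":[0,-0.004,-0.12],"fingers":-0.5}]'
python3 - <<'E'
from h import *
o=telemetry.get_obs();M=R(o['tool_rot']);print(M.round(3).tolist(),np.round(o['q'],2))
go(.55,-.1,.15)
C=viewer.read_camera('side'); cv2.imwrite('pics/t2.png',cv2.resize(C['img'][180:340,180:380],(800,640),interpolation=cv2.INTER_CUBIC)[...,::-1])
E
```

```text
t: 12.8
eef_pos: [0.5198, -0.1328, 0.1485]
tool_rot: [0.13, 0.551, 0.79, 0.234]
contact_force: [0.9, 1.0, -0.3]
gripper_width: 0.746
grasp_force: 0.0
[[-0.358, 0.81, 0.464], [0.932, 0.282, 0.226], [0.052, 0.514, -0.856]] [ 0.42  0.26 -0.06  2.25 -1.02  0.44  1.61]
t 12.8 tcp [ 0.5198 -0.1328  0.1485] delta [0.0199 0.0345 0.0201] w 0.746
```

View pics/t2.png

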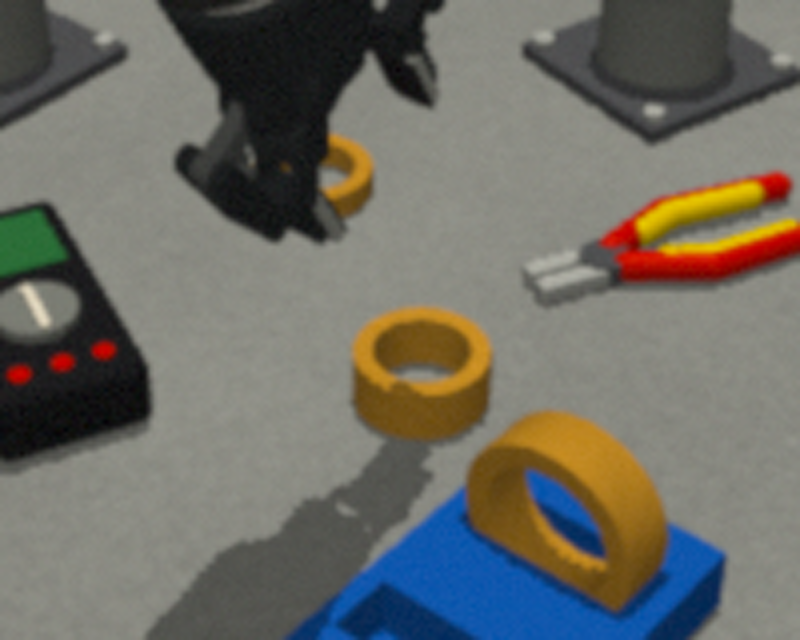

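The thick ring lies flat on the bench at crop (422,375), and the cutters haven't moved. Measure it.

```bash
cat > m2.py <<'E'
from fit import *
C={n:viewer.read_camera(n) for n in('top','side')}
v0=atz(C['side'],(180+422/4,180+375/4),.014)[:2]; print(v0)
mod=lambda v:[place(cyl(.033,0,.033,.028),[v[0],v[1],0])]
for n in C:
    px=proj(C[n],[v0[0],v0[1],.02]); m=comp(brass(C[n]),px); print(n,m.sum(),fit([(C[n],m)],mod,v0))
o=telemetry.get_obs();M=R(o['tool_rot'])
a=np.arctan2(M[1,1],M[0,1]); D=np.array([[np.sin(a),np.cos(a),0],[-np.cos(a),np.sin(a),0],[0,0,-1]]); D[:,0]=np.cross(D[:,1],D[:,2])
print(D.round(3).tolist(),'rotvec',np.degrees(Ro.from_matrix(M.T@D).as_rotvec()).round(1)); go(v0[0],v0[1],.13)
E
python3 m2.py
```

```text
[ 0.55243054 -0.12312801]
top 284 (array([ 0.55171948, -0.12193324]), np.float64(1.3934859154929577))
side 967 (array([ 0.55360846, -0.11966057]), np.float64(0.06340486039296794))
[[-0.329, 0.944, 0.0], [0.944, 0.329, 0.0], [0.0, 0.0, -1.0]] rotvec [30.7 -3.7  1. ]
t 12.95 tcp [ 0.5195 -0.1308  0.1452] delta [-0.0055  0.0211  0.03  ] w 0.752
```

```bash
python3 - <<'E'
from h import *
go(.5526,-.121,.12)
E
python3 -m crank '[{"delta_rot":[8,-1,0],"xyz":[-0.004,0.005,0],"fingers":-1},{"delta_rot":[16,-2,0],"xyz":[-0.004,0.01,0],"fingers":-1},{"delta_rot":[24,-3,1],"xyz":[-0.004,0.015,0.01],"fingers":-1},{"delta_rot":[30.7,-3.7,1],"xyz":[-0.004,0.017,0.039],"fingers":-1},{"delta_rot":[30.7,-3.7,1],"xyz":[-0.004,0.017,0.039],"fingers":-1},{"delta_rot":[30.7,-3.7,1],"xyz":[-0.004,0.017,0.039],"fingers":-1},{"delta_rot":[30.7,-3.7,1],"xyz":[-0.004,0.017,0.039],"fingers":-1}]'
python3 - <<'E'
from h import *
go(.5526,-.121,.014); o=telemetry.get_obs();M=R(o['tool_rot']);print(M.round(3).tolist())
E
```

```text
t 12.95 tcp [ 0.5195 -0.1308  0.1452] delta [-0.0042  0.0167  0.0391] w 0.752
t: 13.65
eef_pos: [0.5525, -0.1198, 0.1185]
tool_rot: [-0.001, 0.578, 0.816, -0.0]
contact_force: [-0.6, 0.3, 0.3]
gripper_width: 0.996
grasp_force: 0.0
t 13.65 tcp [ 0.5525 -0.1198  0.1185] delta [-1.200e-03 -1.000e-04  1.045e-01] w 0.996
[[-0.331, 0.944, -0.002], [0.944, 0.331, 0.0], [0.001, -0.002, -1.0]]
```

```bash
python3 -m crank '[{"delta_rot":[0,0,0],"xyz":[-0.001,0,0.05],"fingers":-1},{"delta_rot":[0,0,0],"xyz":[-0.001,0,0.09],"fingers":-1},{"delta_rot":[0,0,0],"xyz":[-0.001,0,0.104],"fingers":-1},{"delta_rot":[0,0,0],"xyz":[-0.001,0,0.104],"fingers":-1},{"delta_rot":[0,0,0],"xyz":[-0.001,0,0.104],"fingers":0},{"delta_rot":[0,0,0],"xyz":[-0.001,0,0.104],"fingers":0},{"delta_rot":[0,0,0],"xyz":[-0.001,0,0.104],"fingers":0},{"delta_rot":[0,0,0],"xyz":[-0.001,0,0.104],"fingers":0}]' 60; python3 -m crank '[{"delta_rot":[0,0,0],"xyz":[0,0,-0.03],"fingers":0},{"delta_rot":[0,0,0],"xyz":[0,0,-0.07],"fingers":0},{"delta_rot":[0,0,0],"xyz":[0,0,-0.12],"fingers":0},{"delta_rot":[0,0,0],"xyz":[0,0,-0.125],"fingers":0},{"delta_rot":[0,0,0],"xyz":[0,0,-0.125],"fingers":0}]'
python3 - <<'E'
from h import *
go(.493,.2682,.14)
E
```

```text
t: 14.45
eef_pos: [0.5538, -0.1233, 0.0192]
tool_rot: [0.002, 0.58, 0.815, 0.001]
contact_force: [-2.3, -0.8, 6.7]
gripper_width: 0.725
grasp_force: 63.3
t: 14.95
eef_pos: [0.5539, -0.1225, 0.1439]
tool_rot: [0.002, 0.58, 0.815, 0.001]
contact_force: [0.2, 0.6, -5.0]
gripper_width: 0.72
grasp_force: 67.3
t 14.95 tcp [ 0.5539 -0.1225  0.1439] delta [0.389  0.0706 0.0034] w 0.72
```

```bash
python3 -m crank '[{"delta_rot":[0,0,0],"xyz":[0.389,0.0706,0],"fingers":0},{"delta_rot":[0,0,0],"xyz":[0.389,0.0706,0],"fingers":0},{"delta_rot":[0,0,0],"xyz":[0.389,0.0706,0],"fingers":0},{"delta_rot":[0,0,0],"xyz":[0.389,0.0706,0],"fingers":0},{"delta_rot":[0,0,0],"xyz":[0.389,0.0706,0],"fingers":0},{"delta_rot":[0,0,0],"xyz":[0.389,0.0706,0],"fingers":0},{"delta_rot":[0,0,0],"xyz":[0.389,0.0706,0],"fingers":0},{"delta_rot":[0,0,0],"xyz":[0.389,0.0706,0],"fingers":0},{"delta_rot":[0,0,0],"xyz":[0.389,0.0706,0],"fingers":0},{"delta_rot":[0,0,0],"xyz":[0.389,0.0706,0],"fingers":0}]'; python3 -m crank '[{"delta_rot":[0,0,0],"xyz":[0,0,0],"fingers":0},{"delta_rot":[0,0,0],"xyz":[0,0,0],"fingers":0}]'
python3 - <<'E'
from h import *
go(.493,.2682,.10)
c=viewer.read_camera('side'); cv2.imwrite('pics/s2.png',cv2.resize(c['img'][110:230,110:230],(600,600),interpolation=cv2.INTER_CUBIC)[...,::-1])
E
```

```text
t: 15.95
eef_pos: [0.4899, 0.2691, 0.1392]
tool_rot: [-0.0, 0.578, 0.816, -0.002]
contact_force: [-0.1, -0.3, -4.8]
gripper_width: 0.728
grasp_force: 67.3
t: 16.15
eef_pos: [0.4918, 0.2662, 0.1404]
tool_rot: [0.0, 0.581, 0.814, -0.001]
contact_force: [-0.3, -0.6, -4.3]
gripper_width: 0.721
grasp_force: 67.3
t 16.15 tcp [0.4918 0.2662 0.1404] delta [0.0016 0.0018 0.0404] w 0.721
```

View pics/s2.png

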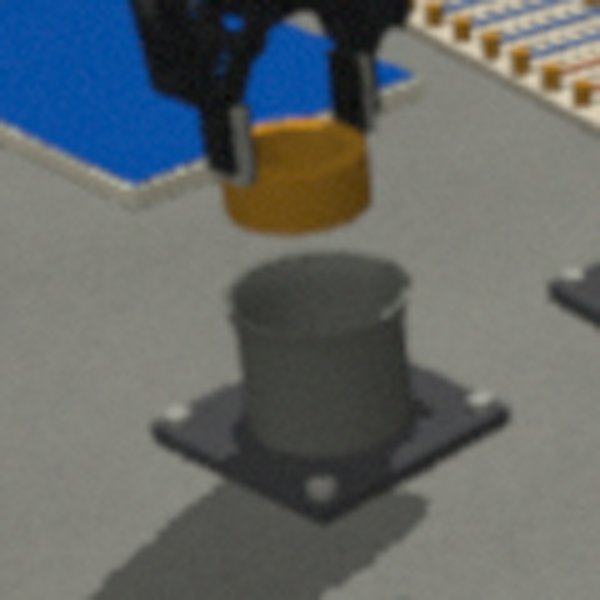

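The ring is level in the grip at crop (297,180), above the sleeve mouth at (320,290).

```bash
python3 -m crank '[{"delta_rot":[0,0,0],"xyz":[0.001,0.001,0.02],"fingers":0},{"delta_rot":[0,0,0],"xyz":[0.001,0.001,0.04],"fingers":0},{"delta_rot":[0,0,0],"xyz":[0.001,0.001,0.045],"fingers":0},{"delta_rot":[0,0,0],"xyz":[0.001,0.001,0.05],"fingers":0},{"delta_rot":[0,0,0],"xyz":[0.001,0.001,0.05],"fingers":0}]'
python3 - <<'E'
from h import *
go(.493,.2682,.074)
E
```

```text
t: 16.7
eef_pos: [0.4926, 0.269, 0.0911]
tool_rot: [0.0, 0.58, 0.815, -0.0]
contact_force: [0.1, -0.0, -4.3]
gripper_width: 0.726
grasp_force: 67.4
t 16.7 tcp [0.4926 0.269  0.0911] delta [-0.0009  0.0001  0.0171] w 0.726
```

```bash
python3 -m crank '[{"delta_rot":[0,0,0],"xyz":[0,0,0.006],"fingers":0},{"delta_rot":[0,0,0],"xyz":[0,0,0.012],"fingers":0},{"delta_rot":[0,0,0],"xyz":[0,0,0.012],"fingers":0}]';  python3 - <<'E'
from h import *
go(.493,.2682,.074)
E
```

```text
t: 17.0
eef_pos: [0.4947, 0.2668, 0.08]
tool_rot: [0.002, 0.581, 0.814, -0.0]
contact_force: [3.7, -7.0, 1.4]
gripper_width: 0.726
grasp_force: 68.2
t 17.0 tcp [0.4947 0.2668 0.08  ] delta [ 0.0019 -0.0012  0.0059] w 0.726
```

```bash
python3 -m crank '[{"delta_rot":[0,0,0],"xyz":[-0.002,0.0,0],"fingers":0},{"delta_rot":[0,0,0],"xyz":[-0.002,0.0,0.004],"fingers":0},{"delta_rot":[0,0,0],"xyz":[-0.002,0,0.006],"fingers":0},{"delta_rot":[0,0,0],"xyz":[-0.002,0,0.006],"fingers":0}]';  python3 - <<'E'
from h import *
go(.493,.2682,.074)
E
```

```text
t: 17.4
eef_pos: [0.4946, 0.2662, 0.0737]
tool_rot: [0.001, 0.58, 0.814, 0.0]
contact_force: [2.6, -5.4, 0.1]
gripper_width: 0.724
grasp_force: 68.1
t 17.4 tcp [0.4946 0.2662 0.0737] delta [ 0.0024 -0.0009 -0.0004] w 0.724
```

```bash
python3 -m crank '[{"delta_rot":[0,0,0],"xyz":[-0.0015,0,0],"fingers":0},{"delta_rot":[0,0,0],"xyz":[-0.0015,0,0],"fingers":0},{"delta_rot":[0,0,0],"xyz":[-0.0015,0,0],"fingers":-1},{"delta_rot":[0,0,0],"xyz":[-0.0015,0,0],"fingers":-1},{"delta_rot":[0,0,0],"xyz":[-0.0015,0,0],"fingers":-1},{"delta_rot":[0,0,0],"xyz":[-0.0015,0,-0.05],"fingers":-1},{"delta_rot":[0,0,0],"xyz":[-0.0015,0,-0.08],"fingers":-1},{"delta_rot":[0,0,0],"xyz":[-0.0015,0,-0.08],"fingers":-1}]';  python3 - <<'E'
from h import *
go(.595,.0555,.10)
E
```

```text
t: 18.2
eef_pos: [0.496, 0.2682, 0.1575]
tool_rot: [0.001, 0.58, 0.815, 0.004]
contact_force: [-0.2, 0.7, 0.1]
gripper_width: 1.002
grasp_force: 0.0
t 18.2 tcp [0.496  0.2682 0.1575] delta [-0.2335  0.0233  0.0572] w 1.002
```

```bash
python3 -m crank '[{"delta_rot":[0,0,0],"xyz":[-0.2335,0.023,0.02],"fingers":-1},{"delta_rot":[0,0,0],"xyz":[-0.2335,0.023,0.05],"fingers":-1},{"delta_rot":[0,0,0],"xyz":[-0.2335,0.023,0.05],"fingers":-1},{"delta_rot":[0,0,0],"xyz":[-0.2335,0.023,0.05],"fingers":-1},{"delta_rot":[0,0,0],"xyz":[-0.2335,0.023,0.05],"fingers":-1},{"delta_rot":[0,0,0],"xyz":[-0.2335,0.023,0.05],"fingers":-1},{"delta_rot":[0,0,0],"xyz":[-0.2335,0.023,0.05],"fingers":-1},{"delta_rot":[0,0,0],"xyz":[-0.2335,0.023,0.05],"fingers":-1},{"delta_rot":[0,0,0],"xyz":[-0.2335,0.023,0.05],"fingers":-1}]';  python3 - <<'E'
from h import *
go(.595,.0555,.0035)
C=viewer.read_camera('top'); cv2.imwrite('pics/s3.png',cv2.resize(C['img'][220:340,120:240],(480,480),interpolation=cv2.INTER_CUBIC)[...,::-1])
E
```

```text
t: 19.1
eef_pos: [0.5915, 0.0554, 0.1033]
tool_rot: [-0.0, 0.578, 0.816, 0.0]
contact_force: [-0.2, 0.4, 0.6]
gripper_width: 1.0
grasp_force: 0.0
t 19.1 tcp [0.5915 0.0554 0.1033] delta [-0.001   0.0034  0.0998] w 1.0
```

View pics/s3.png

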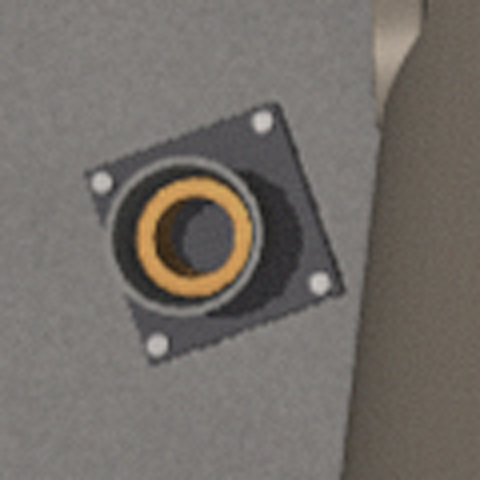

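The thick ring sits flat in the sleeve, at crop (195,237). Now ring B.

```bash
python3 -m crank '[{"delta_rot":[0,0,0],"xyz":[-0.001,0.002,0.05],"fingers":-1},{"delta_rot":[0,0,0],"xyz":[-0.001,0.002,0.08],"fingers":-1},{"delta_rot":[0,0,0],"xyz":[-0.001,0.002,0.099],"fingers":-1},{"delta_rot":[0,0,0],"xyz":[-0.001,0.002,0.099],"fingers":-1},{"delta_rot":[0,0,0],"xyz":[-0.001,0.002,0.099],"fingers":0},{"delta_rot":[0,0,0],"xyz":[-0.001,0.002,0.099],"fingers":0},{"delta_rot":[0,0,0],"xyz":[-0.001,0.002,0.099],"fingers":0},{"delta_rot":[0,0,0],"xyz":[-0.001,0.002,0.099],"fingers":0},{"delta_rot":[0,0,0],"xyz":[-0.001,0.002,0.099],"fingers":0}]' 50; python3 -m crank '[{"delta_rot":[0,0,0],"xyz":[0,0,-0.04],"fingers":0},{"delta_rot":[0,0,0],"xyz":[0,0,-0.09],"fingers":0},{"delta_rot":[0,0,0],"xyz":[0,0,-0.12],"fingers":0},{"delta_rot":[0,0,0],"xyz":[0,0,-0.12],"fingers":0},{"delta_rot":[0,0,0],"xyz":[0,0,-0.12],"fingers":0}]'
python3 - <<'E'
from h import *
go(.494,.267,.12)
E
```

```text
t: 20.05
eef_pos: [0.5953, 0.0535, 0.0065]
tool_rot: [0.001, 0.579, 0.815, 0.001]
contact_force: [-2.2, 1.1, 6.2]
gripper_width: 0.736
grasp_force: 53.5
t: 20.55
eef_pos: [0.5945, 0.0532, 0.1255]
tool_rot: [0.001, 0.58, 0.815, 0.001]
contact_force: [0.7, -0.7, -1.8]
gripper_width: 0.734
grasp_force: 56.2
t 20.55 tcp [0.5945 0.0532 0.1255] delta [ 0.2349 -0.0247  0.0053] w 0.734
```

```bash
python3 -m crank '[{"delta_rot":[0,0,0],"xyz":[0.235,-0.0247,0],"fingers":0},{"delta_rot":[0,0,0],"xyz":[0.235,-0.0247,0],"fingers":0},{"delta_rot":[0,0,0],"xyz":[0.235,-0.0247,0],"fingers":0},{"delta_rot":[0,0,0],"xyz":[0.235,-0.0247,0],"fingers":0},{"delta_rot":[0,0,0],"xyz":[0.235,-0.0247,0],"fingers":0},{"delta_rot":[0,0,0],"xyz":[0.235,-0.0247,0],"fingers":0},{"delta_rot":[0,0,0],"xyz":[0.235,-0.0247,0],"fingers":0},{"delta_rot":[0,0,0],"xyz":[0.235,-0.0247,0],"fingers":0},{"delta_rot":[0,0,0],"xyz":[0.235,-0.0247,0],"fingers":0},{"delta_rot":[0,0,0],"xyz":[0.235,-0.0247,0],"fingers":0}]'; python3 -c "
from h import *
go(.494,.267,.09)"
```

```text
t: 21.55
eef_pos: [0.4942, 0.2654, 0.1239]
tool_rot: [0.0, 0.581, 0.814, -0.001]
contact_force: [0.5, -0.3, -1.9]
gripper_width: 0.734
grasp_force: 56.2
t 21.55 tcp [0.4942 0.2654 0.1239] delta [0.0017 0.0004 0.0339] w 0.734
```

```bash
python3 -m crank '[{"delta_rot":[0,0,0],"xyz":[0.001,0,0.02],"fingers":0},{"delta_rot":[0,0,0],"xyz":[0.001,0,0.034],"fingers":0},{"delta_rot":[0,0,0],"xyz":[0.001,0,0.034],"fingers":0},{"delta_rot":[0,0,0],"xyz":[0.001,0,0.034],"fingers":0}]'; python3 -c "
from h import *
go(.494,.267,.074)"
```

```text
t: 21.95
eef_pos: [0.4933, 0.2671, 0.0899]
tool_rot: [0.0, 0.58, 0.815, -0.001]
contact_force: [0.4, 0.2, -1.9]
gripper_width: 0.731
grasp_force: 56.2
t 21.95 tcp [0.4933 0.2671 0.0899] delta [-0.0003  0.0006  0.0159] w 0.731
```

```bash
python3 -m crank '[{"delta_rot":[0,0,0],"xyz":[0,0.0005,0.01],"fingers":0},{"delta_rot":[0,0,0],"xyz":[0,0.0005,0.016],"fingers":0},{"delta_rot":[0,0,0],"xyz":[0,0.0005,0.016],"fingers":0},{"delta_rot":[0,0,0],"xyz":[0,0.0005,0.016],"fingers":-1},{"delta_rot":[0,0,0],"xyz":[0,0.0005,0.016],"fingers":-1},{"delta_rot":[0,0,0],"xyz":[0,0.0005,0.016],"fingers":-1},{"delta_rot":[0,0,0],"xyz":[0,0,-0.04],"fingers":-1},{"delta_rot":[0,0,0],"xyz":[0,0,-0.08],"fingers":-1},{"delta_rot":[0,0,0],"xyz":[0,0,-0.1],"fingers":-1}]'; python3 -m crank '[{"delta_rot":[0,0,0],"xyz":[-0.05,0,0],"fingers":-1},{"delta_rot":[0,0,0],"xyz":[-0.1,0,0],"fingers":-1},{"delta_rot":[0,0,0],"xyz":[-0.15,0,0],"fingers":-1},{"delta_rot":[0,0,0],"xyz":[-0.2,0,0],"fingers":-1},{"delta_rot":[0,0,0],"xyz":[-0.2,0,0],"fingers":-1},{"delta_rot":[0,0,0],"xyz":[-0.2,0,0],"fingers":-1},{"delta_rot":[0,0,0],"xyz":[-0.2,0,0],"fingers":-1}]'
python3 - <<'E'
from h import *
C=viewer.read_camera('top');D=viewer.read_camera('side')
a=cv2.resize(C['img'][230:330,120:220],(400,400),interpolation=cv2.INTER_CUBIC);b=cv2.resize(D['img'][140:240,125:225],(400,400),interpolation=cv2.INTER_CUBIC)
cv2.imwrite('pics/f.png',np.hstack([a,b])[...,::-1])
from fit import *
m=comp(brass(C),(167,279)); 
print(fit([(C,m)],lambda v:[place(cyl(.033,.07,.033,.07),[v[0],v[1],0])],[.493,.267]))
E
```

```text
t: 22.85
eef_pos: [0.4954, 0.2687, 0.1946]
tool_rot: [0.001, 0.58, 0.815, 0.003]
contact_force: [0.7, 0.3, 0.1]
gripper_width: 1.0
grasp_force: 0.0
t: 23.55
eef_pos: [0.5587, 0.0801, 0.1903]
tool_rot: [-0.0, 0.579, 0.815, -0.0]
contact_force: [-1.0, 1.2, 0.6]
gripper_width: 0.999
grasp_force: 0.0
(array([0.49212072, 0.26729399]), np.float64(0.06208935611038108))
```

View pics/f.png

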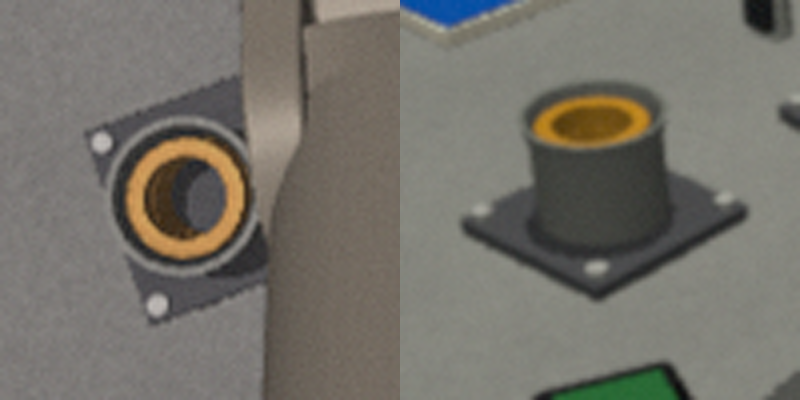

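The top ring is flat and concentric, just below the rim, at left crop (187,198) and right crop (592,120).

```bash
python3 -c "
from station import job
print(job.hand_in())"
```

```text
the job is handed in; nothing more can be done
None
```

The job is handed in: the stack is thin, thick, thin in the sleeve nearest the base. The top ring looked flat and centred just below the rim in the last picture. The large ring, cutters and meter weren't touched on purpose, but I didn't re-measure them. The run took about 24 s of the 72 s allowed, and the hand-in reported no verdict.

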